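# Push an angle-iron offcut home in the corner of a welding fixture

### The arm

A 6-joint arm with a two-finger parallel gripper is mounted at the origin on a cart in front of the work surface, level with it; the furniture and walls round the work are solid. World frame = base frame: x ahead of the robot, y to its left, z up, the work surface at z = 0. Lengths are in m, angles in rad, forces in N, time in s.
With the tool pointing down it reaches from about 0.325 to 0.925 m from the base axis. Payload 3.1 kg.
Tool frame: the origin (TCP) lies midway between the tips of the shut fingers; the grasp point (between the pads) lies 19 mm behind it; z points along the fingers, y is the direction in which the jaws open and shut (so a half turn about z gives the same grasp; the last joint's range is limited). The gripper opens to 85 mm and grips with 20 to 120 N. Pads are 22 mm wide; open, the fingers measure 114 mm over their backs; the gripper's body (76 mm by 85 mm) begins 54 mm behind the grasp point. The pads swing forward as they close: fully open they stand 13 mm farther back than shut.
Start: joints at [-1.453, 0.217, 1.613, -0, 1.311, -0.112], TCP at [0.142, -0.609, 0.231] pointing down, gripper open.
Joint ranges: [-2.75, 2.75], [-0.78, 2.1], [0.31, 2.55], [-1.13, 4.27], [0.13, 2.63], [-2.58, 2.58]. Speed limits (rad/s): [2.79, 2.79, 3.14, 3.14, 3.14, 3.14].

### API

Orientations are given as a 3x3 rotation matrix whose columns are the frame's x, y, z axes.
In Python, from cell import arm gives the robot as it stands. The module is installed in compiled form; this text tells all that it offers.
- The arm moves only by the tool carry_out, never from a script. Its argument "plan" is a list of rows, each an object with "travel": the shift along the world's x, y, z each as a share of 50 mm, from -1 to 1, a list of three; "twist": the turn, a rotation vector about the world's x, y, z each as a share of 4 degrees, from -1 to 1, a list of three. In form: [{"travel": [dx, dy, dz], "twist": [ax, ay, az]}, ...]. A call has 1 to 20 rows; each row shifts and turns the commanded pose from where the row before left it; what a row does not reach is not made up. A row lasts 1/8 s, in which the tool goes at most 62.5 mm and 10.7 degrees, less where a joint would pass 70% of its speed; a pose out of reach is approached as far as the arm can. A call with a number of a shift or a turn outside -1 to 1 is refused whole. A call with a gripper value outside its range is refused whole. "jaw" is the opening, from -1 (shut) to 1 (fully open), set as the call begins (left out, the last holds). The fingers move at their own pace and stop on an object; "grip_force" is the grip in N (left out, the last holds). Time passes only in rows, so rows that do not move let the fingers close. It gives the time, the measured TCP pose, the force and the opening at its end, in the units of the state.
- arm.sense(): the state, without advancing time (a new reading comes with each control period).
- arm.get_image(name): name is "scene" or "top" or "wrist"; returns the picture (420x560x3 uint8, red, green, blue); there is no depth.
- arm.camera_info(name): a dict with "vertical_fov" (degrees; the focal length in pixels is half the picture's height over the tangent of half this angle, whatever the lens; pixels are square), "cx", "cy" (the principal point, pixels), "view" (4x4, takes a point from world to camera coordinates). Camera axes: x right, y down, z forward; pixel columns grow to the right and rows downward; lengths in m; the calibration is good to about 2 mm. The wrist camera is an equidistant fisheye: a pixel r from the principal point sees the ray r / f radians off the axis. A picture is of the moment at which its call begins: read the wrist's pose just before it. camera_info takes no time and is no camera call; for the wrist camera it gives the pose at the moment of the call.
- arm.hand_in(): hands the job in, once; it reports no verdict.
The state is a dict: "time": time; "joint_pos": joint angles; "qd": joint speeds; "effort": joint torques, N m; "tool_pos": TCP position; "orientation": TCP orientation; "contact_force": force on the tool from outside, world axes, zero at the start; "moment": the same for the moment, N m; "finger_gap": finger opening in m.
Only numpy, scipy, OpenCV 4.12 (cv2) and the standard library are available. Lean on these libraries where they do the work, as an engineer would, in place of code of your own. Each camera call takes 0.05 s, during which the arm holds its last target. There are 200 camera calls.

### The job

Push the angle-iron offcut along the bench with the fingertips into the corner of the blue-footed steel fixture, ready for tacking: the free edge of its flat leg flush along the long fence, and its end touching the short end stop. Only slide it: do not pick it up or tip it, and leave the other things on the bench where they are. Then move clear.

Things in the scene. Friction and masses are not known exactly. Their poses are not given: they have to be found in the camera images.
- angle_iron: loose dull steel angle offcut, 0.2-0.4 kg, 120 mm long (its y, ends at y = +-60 mm), lying on its flat leg (4 mm thick, x = -20 to +20 mm). Its upright web, 40 mm high, stands along the edge away from the fence: inner face x = +16, back x = +20 mm. Origin: on the bench, centre of the 40 x 120 outline. Starts 7-11 cm short of the fence, turned up to 0.3 rad.
- fixture: fixed L of bright bars 25 mm high, 12 mm thick, on blue feet 8 mm high, up to 43 mm behind the faces. Origin: on the bench, inner corner of the contact faces. Long fence face: plane x = 0, y = -8 to -158 mm; end stop face: plane y = 0, x = -8 to -60 mm. The work comes from -x, -y; seated, its origin is at x = -20, y = -60 mm here and its x and y axes point opposite to these. z up.
- round_bar: bystander: loose grey round-bar offcut, 31 mm across, 35 mm high, standing on the bench; origin at the centre of its underside
- magnet: bystander: loose small red arrow-shaped welding magnet, 42 x 54 x 17 mm; origin at the centre of its underside
- nut: bystander: loose hexagon nut, 19 x 22 x 10 mm; origin at the centre of its underside
- punch: bystander: loose brown steel centre punch, 12 mm thick, 110 mm long along its y; origin at the centre of its underside

How it is judged:
At the end, for the whole second after the job is handed in: The angle iron lies flat and still on the bench in the fixture's corner: within 3.5 mm of contact with the fence and with the end stop, parallel to the fence within 0.03 rad, tilted less than 0.05 rad (x of angle_iron in the frame of fixture between -0.0235 and -0.016 m and y of angle_iron in the frame of fixture between -0.0635 and -0.056 m and angle between the y axis of angle_iron and the y axis of fixture, either way round below 0.03 rad and angle between angle_iron's own z axis and vertical below 0.05 rad and height (world z) of angle_iron below 0.003 m and linear speed of angle_iron below 0.01 m/s); the robot touches nothing.
It fails at once if the angle iron is lifted off the bench (more than 8 mm) (height (world z) of angle_iron above 0.008 m).
It fails at once if the angle iron is tipped (more than 0.25 rad) (angle between angle_iron's own z axis and vertical above 0.25 rad).
It fails at once if a bystander is moved more than 10 mm (distance of any of round_bar, magnet, nut, punch from where it was at the start of the episode above 0.01 m).
It also fails if it takes over 51 s, if anything falls off the work surface, if the arm or the gripper's body presses on something with over 40 N, if the wrist force passes 120 N, or if a joint passes its speed limit or range.

## Working session

There is one attempt and no reset: what is moved stays moved. The work goes in short steps, Python scripts to look and compute and a tool call to move; the robot and the scene stay as the last step left them, time stands still between calls to the robot, and variables do not carry over. Pictures are saved under pics/ and viewed, about 8 in all and at most 12, crops included, and the job is handed in when it is done.

Besides the shell and the picture viewer there is one more tool, called after "Call:" in YAML: its name, and indented under it one key for each argument. carry_out: Moves the arm, as the interface text tells. Shift numbers are shares of 50 mm and turn numbers shares of 4 degrees, none past 1 either way. Its arguments: {"type":"object","properties":{"plan":{"type":"array"},"jaw":{"type":"number"},"grip_force":{"type":"number"}},"required":["plan"]}

```bash
mkdir -p pics; cat > h.py <<'E'
import numpy as np, cv2
from cell import arm
def px2w(name,uv,z=0.):
    c=arm.camera_info(name);V=np.array(c["view"]);f=210/np.tan(np.radians(c["vertical_fov"])/2)
    R,t=V[:3,:3],V[:3,3];o=-R.T@t;out=[]
    for u,v in uv:
        a,b=u-c["cx"],v-c["cy"]
        if name=="wrist":
            r=np.hypot(a,b);th=r/f;d=np.array([a/r*np.sin(th),b/r*np.sin(th),np.cos(th)]) if r>0 else np.array([0,0,1.])
        else: d=np.array([a/f,b/f,1])
        d=R.T@d;out.append(o+d*(z-o[2])/d[2])
    return np.array(out)
def w2px(name,P):
    c=arm.camera_info(name);V=np.array(c["view"]);f=210/np.tan(np.radians(c["vertical_fov"])/2)
    q=np.atleast_2d(P)@V[:3,:3].T+V[:3,3]
    if name=="wrist":
        r=np.hypot(q[:,0],q[:,1]);th=np.arctan2(r,q[:,2]);return np.c_[c["cx"]+f*th*q[:,0]/r,c["cy"]+f*th*q[:,1]/r]
    return np.c_[c["cx"]+f*q[:,0]/q[:,2],c["cy"]+f*q[:,1]/q[:,2]]
def snap(name,fn):
    im=np.array(arm.get_image(name));cv2.imwrite("pics/"+fn,im[:,:,::-1]);return im
E
python3 - <<'E'
from h import *
snap("top","top0.png");snap("scene","scene0.png")
for n in("top","scene","wrist"):
    c=arm.camera_info(n);V=np.array(c["view"]);print(n,c["vertical_fov"],c["cx"],c["cy"],(-V[:3,:3].T@V[:3,3]).round(3))
s=arm.sense();print(s["time"],s["tool_pos"],np.round(s["orientation"],3),s["finger_gap"])
E
```

```text
top 48.33397022861455 279.990310608744 210.91598446438576 [ 0.48  -0.003  0.936]
scene 44.593277322567126 274.41844308653765 220.42848345441334 [ 0.214 -0.469  0.788]
wrist 65.70646984690485 274.9430015817071 213.11099997293894 [ 0.208 -0.592  0.373]
0.1 [ 0.14231071 -0.60782709  0.23008949] [[ 0.974  0.228 -0.   ]
 [ 0.228 -0.974  0.002]
 [ 0.    -0.002 -1.   ]] 0.08537090716589028
```

View pics/top0.png

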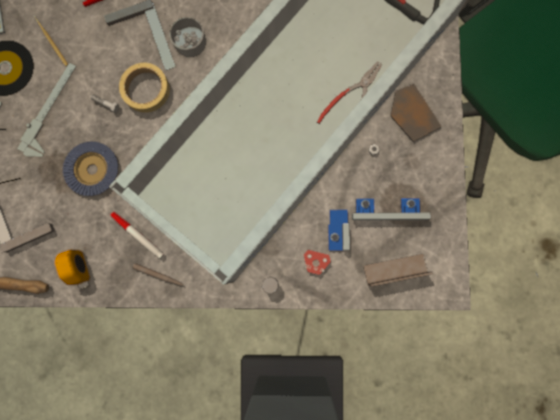

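View pics/scene0.png

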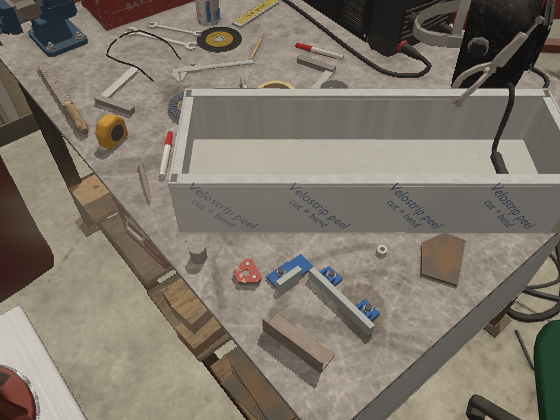

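```bash
python3 - <<'E'
import cv2
im=cv2.imread("pics/top0.png");cv2.imwrite("pics/c0.png",cv2.resize(im[190:300,315:445],None,fx=6,fy=5.4545454,interpolation=cv2.INTER_CUBIC) if 0 else cv2.resize(im[192:292,315:445],None,fx=6,fy=6,interpolation=cv2.INTER_CUBIC))
E
```

```text
(no output)
```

View pics/c0.png

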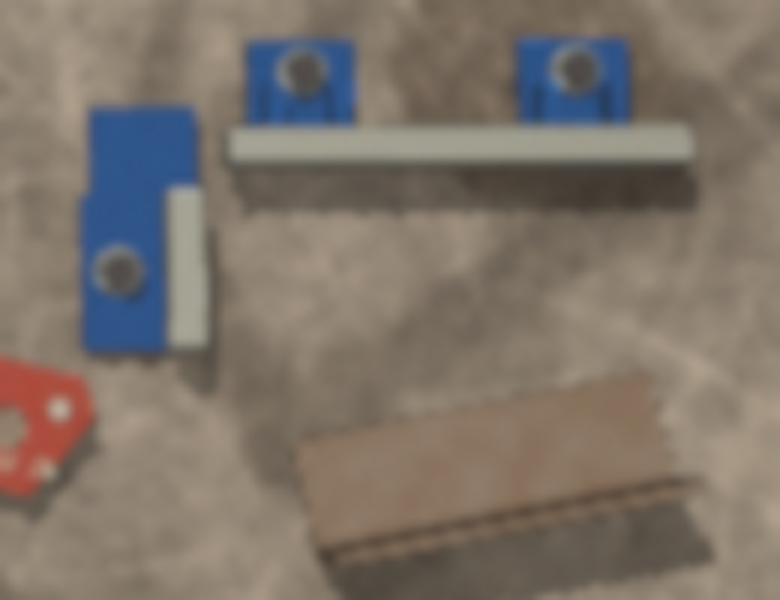

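```bash
python3 - <<'E'
from h import *
g=lambda L,z:px2w("top",[((a+.5)/6-.5+315,(b+.5)/6-.5+192) for a,b in L],z)
for n,L,z in[("fence",[(230,163),(692,163)],.025),("stop",[(206,187),(208,347)],.025),("leg",[(297,445),(648,373)],.004),("webback top",[(333,562),(697,487)],.04),("magnet",[(92,405)],.017)]:
    p=g(L,z);print(n,p.round(4).tolist(), np.linalg.norm(p[0]-p[-1]).round(4))
    if len(p)>1:d=p[1]-p[0];print(" ang",np.arctan2(d[1],d[0]).round(4))
E
```

```text
fence [[0.5733, -0.1209, 0.025], [0.5737, -0.2698, 0.025]] 0.1488
 ang -1.5682
stop [[0.5655, -0.1131, 0.025], [0.5137, -0.1131, 0.025]] 0.0518
 ang -3.1414
leg [[0.4825, -0.1443, 0.004], [0.5066, -0.2594, 0.004]] 0.1175
 ang -1.3647
webback top [[0.446, -0.1495, 0.04], [0.47, -0.2636, 0.04]] 0.1166
 ang -1.3637
magnet [[0.495, -0.0763, 0.017]] 0.0
```

Call:
carry_out:
  plan:
    - {"travel": [0.47, 0.66, 0], "twist": [0, 0, -0.33]}
    - {"travel": [0.47, 0.66, 0], "twist": [0, 0, 0]}
    - {"travel": [0.47, 0.66, 0], "twist": [0, 0, 0]}
    - {"travel": [0.47, 0.66, 0], "twist": [0, 0, 0]}
    - {"travel": [0.47, 0.66, 0], "twist": [0, 0, 0]}
    - {"travel": [0.47, 0.66, 0], "twist": [0, 0, 0]}
    - {"travel": [0.47, 0.66, 0], "twist": [0, 0, 0]}
    - {"travel": [0.47, 0.66, 0], "twist": [0, 0, 0]}
    - {"travel": [0.47, 0.66, 0], "twist": [0, 0, 0]}
    - {"travel": [0.47, 0.66, 0], "twist": [0, 0, 0]}
    - {"travel": [0.47, 0.65, 0], "twist": [0, 0, 0]}
    - {"travel": [0.44, 0.65, 0], "twist": [0, 0, 0]}
    - {"travel": [0, 0, -0.8], "twist": [0, 0, 0]}
    - {"travel": [0, 0, -0.8], "twist": [0, 0, 0]}
    - {"travel": [0, 0, -0.8], "twist": [0, 0, 0]}
    - {"travel": [0, 0, -0.8], "twist": [0, 0, 0]}
    - {"travel": [0, 0, 0], "twist": [0, 0, 0]}
    - {"travel": [0, 0, 0], "twist": [0, 0, 0]}
  jaw: 0.41

```text
time: 2.35
tool_pos: [0.4236, -0.2141, 0.0723]
orientation: [[0.979, 0.205, 0.001], [0.205, -0.979, -0.001], [0.001, 0.001, -1.0]]
contact_force: [0.0, -0.5, 0.3]
finger_gap: 0.06
```

```bash
python3 - <<'E'
from h import *
snap("wrist","w1.png")
E
```

```text
(no output)
```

View pics/w1.png

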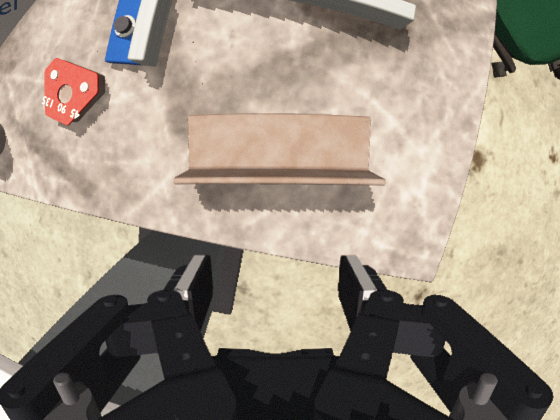

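The wrist view shows the iron parallel to the finger line and centred: its web runs from (175,181) to (385,181), with the fingertips at (195,260) and (350,260) clear behind it. I'll lower next.

Call:
carry_out:
  plan:
    - {"travel": [0, 0, -0.5], "twist": [0, 0, 0]}
    - {"travel": [0, 0, -0.5], "twist": [0, 0, 0]}
    - {"travel": [0, 0, -0.34], "twist": [0, 0, 0]}
    - {"travel": [0.1, 0.02, 0], "twist": [0, 0, 0]}
    - {"travel": [0.1, 0.02, 0], "twist": [0, 0, 0]}
    - {"travel": [0.1, 0.02, 0], "twist": [0, 0, 0]}
    - {"travel": [0.05, 0.01, 0], "twist": [0, 0, 0]}
    - {"travel": [0, 0, 0], "twist": [0, 0, 0]}

```text
time: 3.4
tool_pos: [0.4409, -0.2102, 0.0047]
orientation: [[0.979, 0.206, 0.001], [0.206, -0.979, -0.0], [0.0, 0.001, -1.0]]
contact_force: [-0.5, 0.2, 0.5]
finger_gap: 0.0601
```

Call:
carry_out:
  plan:
    - {"travel": [0.1, 0.02, 0], "twist": [0, 0, 0]}
    - {"travel": [0.1, 0.02, 0], "twist": [0, 0, 0]}
    - {"travel": [0.1, 0.02, 0], "twist": [0, 0, 0]}
    - {"travel": [0.1, 0.02, 0], "twist": [0, 0, -0.25]}
    - {"travel": [0.1, 0.02, 0], "twist": [0, 0, -0.25]}
    - {"travel": [0.1, 0.02, 0], "twist": [0, 0, -0.25]}
    - {"travel": [0.1, 0.02, 0], "twist": [0, 0, -0.25]}
    - {"travel": [0.1, 0.02, 0], "twist": [0, 0, -0.25]}
    - {"travel": [0.1, 0.02, 0], "twist": [0, 0, -0.25]}
    - {"travel": [0.1, 0.02, 0], "twist": [0, 0, -0.25]}
    - {"travel": [0, 0, 0], "twist": [0, 0, 0]}

```text
time: 4.78
tool_pos: [0.4917, -0.2001, 0.0044]
orientation: [[0.996, 0.084, 0.002], [0.084, -0.996, -0.0], [0.002, 0.001, -1.0]]
contact_force: [0.0, 0.1, 0.0]
finger_gap: 0.0601
```

```bash
python3 - <<'E'
from h import *
snap("wrist","w2.png")
E
```

```text
(no output)
```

View pics/w2.png

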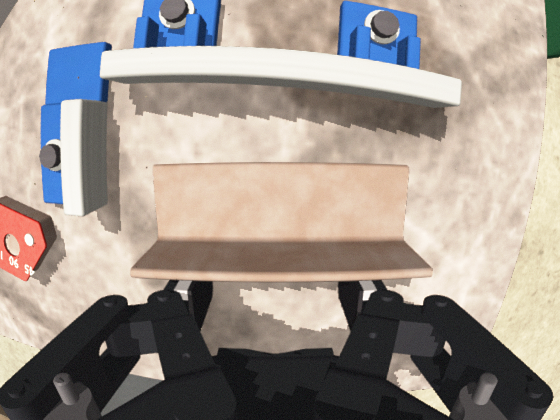

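The iron follows squarely against both fingertips; its free edge runs from (155,164) to (407,165). It is still turned and short of the fence, so I'll keep pushing.

Call:
carry_out:
  plan:
    - {"travel": [0.1, 0.02, 0], "twist": [0, 0, -0.24]}
    - {"travel": [0.1, 0.01, 0], "twist": [0, 0, -0.24]}
    - {"travel": [0.1, 0.01, 0], "twist": [0, 0, -0.24]}
    - {"travel": [0.1, 0, 0], "twist": [0, 0, -0.24]}
    - {"travel": [0.06, 0, 0], "twist": [0, 0, -0.24]}
    - {"travel": [0, 0, 0], "twist": [0, 0, 0]}

```text
time: 5.58
tool_pos: [0.5142, -0.198, 0.0042]
orientation: [[1.0, 0.0, 0.002], [0.0, -1.0, -0.0], [0.002, 0.0, -1.0]]
contact_force: [-0.7, 1.0, 0.2]
finger_gap: 0.0602
```

```bash
python3 - <<'E'
from h import *
snap("wrist","w3.png")
E
```

```text
(no output)
```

View pics/w3.png

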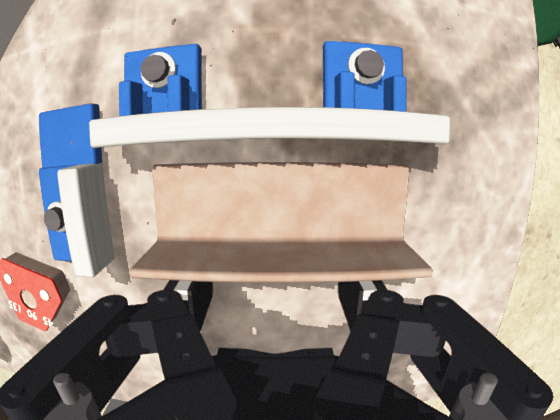

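```bash
python3 - <<'E'
from h import *
print("leg",px2w("wrist",[(153,166),(408,166)],.004).round(4).tolist())
print("webback",px2w("wrist",[(131,277),(432,276)],.04).round(4).tolist())
print("fence top near/bottom",px2w("wrist",[(130,121),(430,123)],.025).round(4).tolist(),px2w("wrist",[(95,146),(270,142),(449,142)],.0).round(4).tolist())
print("stop top right edge",px2w("wrist",[(90,168),(108,166),(94,275)],.025).round(4).tolist())
E
```

```text
leg [[0.5646, -0.1406, 0.004], [0.5646, -0.2597, 0.004]]
webback [[0.5255, -0.1403, 0.04], [0.5254, -0.2602, 0.04]]
fence top near/bottom [[0.5856, -0.1397, 0.025], [0.585, -0.2596, 0.025]] [[0.5757, -0.107, 0.0], [0.574, -0.1951, 0.0], [0.5773, -0.2839, 0.0]]
stop top right edge [[0.5675, -0.1188, 0.025], [0.5679, -0.1281, 0.025], [0.5175, -0.1121, 0.025]]
```

The iron is now parallel to the fence, about 9 mm short of it and 28 mm short of the stop. Next I'll push its right end with the fingers shut.

Call:
carry_out:
  plan:
    - {"travel": [-0.4, 0, 0], "twist": [0, 0, 0]}
    - {"travel": [0, 0, 0.8], "twist": [0, 0, 0]}
    - {"travel": [0, 0, 0.8], "twist": [0, 0, 0]}
    - {"travel": [0.2, -0.7, 0], "twist": [0, 0, 0]}
    - {"travel": [0.3, -0.7, 0], "twist": [0, 0, 0]}
    - {"travel": [0.36, -0.7, 0], "twist": [0, 0, 0]}
    - {"travel": [0, 0, -0.6], "twist": [0, 0, 0]}
    - {"travel": [0, 0, 0], "twist": [0, 0, 0]}
    - {"travel": [0, 0, 0], "twist": [0, 0, 0]}
    - {"travel": [0, 0, 0], "twist": [0, 0, 0]}
  jaw: -1

```text
time: 6.88
tool_pos: [0.5372, -0.3032, 0.0556]
orientation: [[1.0, 0.001, 0.002], [0.001, -1.0, -0.001], [0.002, 0.001, -1.0]]
contact_force: [0.0, 0.2, 0.7]
finger_gap: 0.0
```

Call:
carry_out:
  plan:
    - {"travel": [0, 0, -0.5], "twist": [0, 0, 0]}
    - {"travel": [0, 0, -0.4], "twist": [0, 0, 0]}
    - {"travel": [0, 0, -0.14], "twist": [0, 0, 0]}
    - {"travel": [0, 0, 0], "twist": [0, 0, 0]}
    - {"travel": [0, 0.1, 0], "twist": [0, 0, 0]}
    - {"travel": [0, 0.1, 0], "twist": [0, 0, 0]}
    - {"travel": [0, 0.1, 0], "twist": [0, 0, 0]}
    - {"travel": [0, 0.1, 0], "twist": [0, 0, 0]}
    - {"travel": [0, 0, 0], "twist": [0, 0, 0]}

```text
time: 8.0
tool_pos: [0.5363, -0.2825, 0.0023]
orientation: [[1.0, 0.001, -0.0], [0.001, -1.0, 0.0], [-0.0, -0.0, -1.0]]
contact_force: [-0.5, -0.2, 0.3]
finger_gap: 0.0002
```

```bash
python3 - <<'E'
from h import *
snap("wrist","w4.png")
E
```

```text
(no output)
```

View pics/w4.png

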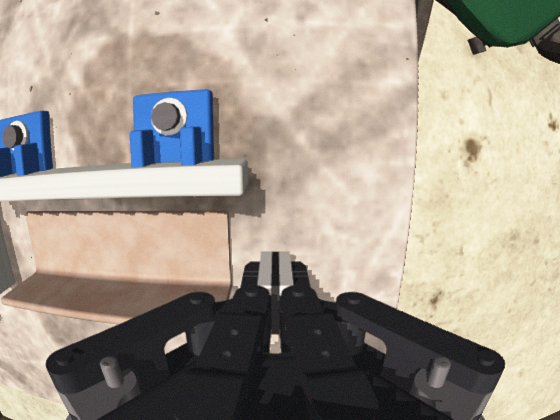

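The iron's right end is at column 232 and the shut fingers start at 250, so they haven't touched yet. I'll advance slowly in +y and watch the force.

Call:
carry_out:
  plan:
    - {"travel": [0, 0.08, 0], "twist": [0, 0, 0]}
    - {"travel": [0, 0.08, 0], "twist": [0, 0, 0]}
    - {"travel": [0, 0.08, 0], "twist": [0, 0, 0]}
    - {"travel": [0, 0.08, 0], "twist": [0, 0, 0]}
    - {"travel": [0, 0.08, 0], "twist": [0, 0, 0]}
    - {"travel": [0, 0.08, 0], "twist": [0, 0, 0]}

```text
time: 8.8
tool_pos: [0.5366, -0.2593, 0.0025]
orientation: [[1.0, 0.001, 0.001], [0.001, -1.0, -0.001], [0.001, 0.001, -1.0]]
contact_force: [0.9, -1.9, -0.1]
finger_gap: -0.0001
```

```bash
python3 - <<'E'
from h import *
snap("wrist","w5.png")
E
```

```text
(no output)
```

View pics/w5.png

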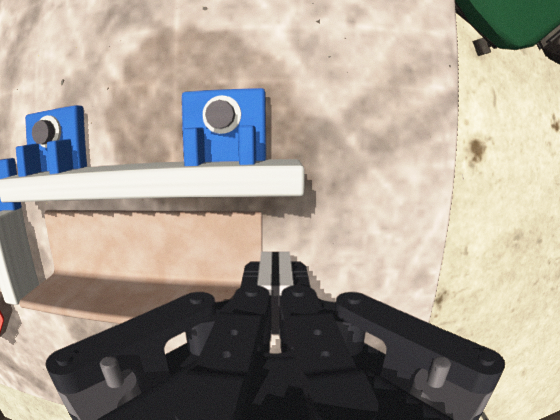

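```bash
python3 - <<'E'
from h import *
print(px2w("wrist",[(262,213),(262,250),(48,213)],.004).round(4).tolist(), arm.sense()["tool_pos"])
E
```

```text
[[0.5647, -0.2521, 0.004], [0.5468, -0.2519, 0.004], [0.5648, -0.1348, 0.004]] [ 0.53655974 -0.25877473  0.00244171]
```

The iron is sliding straight, with about 19 mm to go to the stop.

Call:
carry_out:
  plan:
    - {"travel": [0, 0.07, 0], "twist": [0, 0, 0]}
    - {"travel": [0, 0.07, 0], "twist": [0, 0, 0]}
    - {"travel": [0, 0.07, 0], "twist": [0, 0, 0]}
    - {"travel": [0, 0.07, 0], "twist": [0, 0, 0]}
    - {"travel": [0, 0.04, 0], "twist": [0, 0, 0]}
    - {"travel": [0, 0.02, 0], "twist": [0, 0, 0]}
    - {"travel": [0, 0.02, 0], "twist": [0, 0, 0]}

```text
time: 9.72
tool_pos: [0.5365, -0.2412, 0.0024]
orientation: [[1.0, 0.001, 0.0], [0.001, -1.0, -0.0], [0.0, 0.0, -1.0]]
contact_force: [1.0, -4.2, 2.1]
finger_gap: -0.0002
```

Call:
carry_out:
  plan:
    - {"travel": [0, 0.02, 0], "twist": [0, 0, 0]}
    - {"travel": [0, 0.02, 0], "twist": [0, 0, 0]}

```text
time: 9.98
tool_pos: [0.5365, -0.2392, 0.0024]
orientation: [[1.0, 0.001, 0.0], [0.001, -1.0, -0.0], [0.0, 0.0, -1.0]]
contact_force: [0.3, -3.7, 0.8]
finger_gap: 0.0001
```

Call:
carry_out:
  plan:
    - {"travel": [0, 0.02, 0], "twist": [0, 0, 0]}
    - {"travel": [0, 0, 0], "twist": [0, 0, 0]}

```text
time: 10.22
tool_pos: [0.5366, -0.2392, 0.0025]
orientation: [[1.0, 0.001, 0.001], [0.001, -1.0, -0.002], [0.001, 0.002, -1.0]]
contact_force: [-0.2, -6.7, 0.5]
finger_gap: 0.0
```

Call:
carry_out:
  plan:
    - {"travel": [0, 0.02, 0], "twist": [0, 0, 0]}
    - {"travel": [0, 0, 0], "twist": [0, 0, 0]}

```text
time: 10.48
tool_pos: [0.5369, -0.2391, 0.0026]
orientation: [[1.0, 0.002, 0.002], [0.002, -1.0, -0.004], [0.002, 0.004, -1.0]]
contact_force: [-0.2, -9.2, -1.2]
finger_gap: 0.0
```

Force builds without motion, so the end is against the stop. I'll back off and return behind the web for the fence push.

Call:
carry_out:
  plan:
    - {"travel": [0, -0.3, 0], "twist": [0, 0, 0]}
    - {"travel": [0, -0.3, 0], "twist": [0, 0, 0]}
    - {"travel": [0, 0, 0.8], "twist": [0, 0, 0]}
    - {"travel": [0, 0, 0.8], "twist": [0, 0, 0]}
    - {"travel": [-0.5, 0.4, 0], "twist": [0, 0, 0]}
    - {"travel": [-0.44, 0.6, 0], "twist": [0, 0, 0]}
    - {"travel": [0, 0.7, 0], "twist": [0, 0, 0]}
    - {"travel": [0, 0, 0], "twist": [0, 0, 0]}

```text
time: 11.48
tool_pos: [0.488, -0.1802, 0.0815]
orientation: [[1.0, 0.003, -0.002], [0.003, -1.0, 0.002], [-0.002, -0.002, -1.0]]
contact_force: [1.7, 1.1, 0.4]
finger_gap: 0.0001
```

Call:
carry_out:
  plan:
    - {"travel": [0, 0, 0], "twist": [0, 0, 0]}
    - {"travel": [0, 0, 0], "twist": [0, 0, 0]}
    - {"travel": [0, 0, 0], "twist": [0, 0, 0]}
    - {"travel": [0, 0, -0.5], "twist": [0, 0, 0]}
    - {"travel": [0, 0, -0.5], "twist": [0, 0, 0]}
    - {"travel": [0, 0, 0], "twist": [0, 0, 0]}
  jaw: 0.41

```text
time: 12.22
tool_pos: [0.4874, -0.1814, 0.0302]
orientation: [[1.0, 0.0, -0.005], [0.0, -1.0, 0.003], [-0.005, -0.003, -1.0]]
contact_force: [-0.5, -1.2, 0.4]
finger_gap: 0.0604
```

```bash
python3 - <<'E'
from h import *
snap("wrist","w6.png")
E
```

```text
(no output)
```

View pics/w6.png

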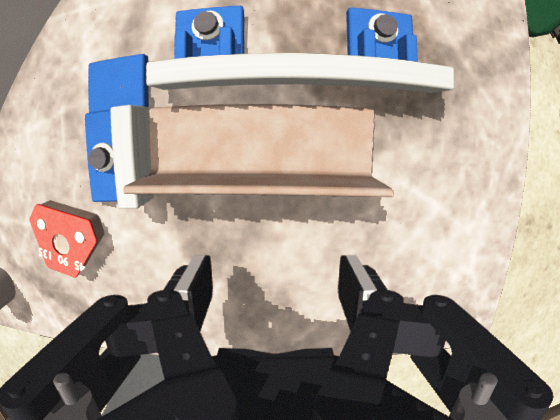

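The iron's left end touches the stop at about (150,110) to (150,178), and it is still parallel to the fence, about 9 mm short. Lower and push.

Call:
carry_out:
  plan:
    - {"travel": [0, 0, -0.3], "twist": [0, 0, 0]}
    - {"travel": [0, 0, -0.2], "twist": [0, 0, 0]}
    - {"travel": [0, 0, 0], "twist": [0, 0, 0]}
    - {"travel": [0.14, 0, 0], "twist": [0, 0, 0]}
    - {"travel": [0.14, 0, 0], "twist": [0, 0, 0]}
    - {"travel": [0.12, 0, 0], "twist": [0, 0, 0]}
    - {"travel": [0.06, 0, 0], "twist": [0, 0, 0]}
    - {"travel": [0.06, 0, 0], "twist": [0, 0, 0]}
    - {"travel": [0.06, 0, 0], "twist": [0, 0, 0]}
    - {"travel": [0.04, 0, 0], "twist": [0, 0, 0]}
    - {"travel": [0, 0, 0], "twist": [0, 0, 0]}

```text
time: 13.65
tool_pos: [0.5201, -0.1818, 0.007]
orientation: [[1.0, 0.001, -0.0], [0.001, -1.0, 0.0], [-0.0, -0.0, -1.0]]
contact_force: [-2.9, 0.1, 2.1]
finger_gap: 0.0602
```

Call:
carry_out:
  plan:
    - {"travel": [0.04, 0, 0], "twist": [0, 0, 0]}
    - {"travel": [0, 0, 0], "twist": [0, 0, 0]}

```text
time: 13.9
tool_pos: [0.5228, -0.182, 0.0071]
orientation: [[1.0, 0.001, 0.001], [0.001, -1.0, 0.0], [0.001, -0.0, -1.0]]
contact_force: [-1.3, 0.7, -1.0]
finger_gap: 0.0603
```

Call:
carry_out:
  plan:
    - {"travel": [0.02, 0, 0], "twist": [0, 0, 0]}
    - {"travel": [0, 0, 0], "twist": [0, 0, 0]}

```text
time: 14.15
tool_pos: [0.5236, -0.182, 0.0072]
orientation: [[1.0, 0.001, 0.001], [0.001, -1.0, -0.0], [0.001, 0.0, -1.0]]
contact_force: [-0.7, 0.2, -0.8]
finger_gap: 0.0602
```

Call:
carry_out:
  plan:
    - {"travel": [0.03, 0, 0], "twist": [0, 0, 0]}
    - {"travel": [0, 0, 0], "twist": [0, 0, 0]}

```text
time: 14.4
tool_pos: [0.5251, -0.1821, 0.0073]
orientation: [[1.0, 0.001, 0.0], [0.001, -1.0, -0.0], [0.0, 0.0, -1.0]]
contact_force: [-1.5, 0.3, -1.6]
finger_gap: 0.0603
```

Call:
carry_out:
  plan:
    - {"travel": [0.03, 0, 0], "twist": [0, 0, 0]}
    - {"travel": [0, 0, 0], "twist": [0, 0, 0]}

```text
time: 14.65
tool_pos: [0.5252, -0.1821, 0.0073]
orientation: [[1.0, 0.002, -0.003], [0.002, -1.0, 0.0], [-0.003, -0.0, -1.0]]
contact_force: [-6.6, -0.4, 1.4]
finger_gap: 0.0601
```

Force rises with no motion, so it is on the fence. I'll retreat gently and check.

Call:
carry_out:
  plan:
    - {"travel": [-0.1, 0, 0], "twist": [0, 0, 0]}
    - {"travel": [-0.4, 0, 0], "twist": [0, 0, 0]}
    - {"travel": [-0.3, 0, 0], "twist": [0, 0, 0]}
    - {"travel": [0, 0, 0.6], "twist": [0, 0, 0]}
    - {"travel": [0, 0, 0.6], "twist": [0, 0, 0]}
    - {"travel": [0, 0, 0], "twist": [0, 0, 0]}
    - {"travel": [0, 0, 0], "twist": [0, 0, 0]}

```text
time: 15.52
tool_pos: [0.4861, -0.182, 0.0669]
orientation: [[1.0, 0.001, 0.0], [0.001, -1.0, 0.0], [0.0, -0.0, -1.0]]
contact_force: [0.6, 0.3, 0.6]
finger_gap: 0.0601
```

```bash
python3 - <<'E'
from h import *
im=snap("wrist","w7.png")
cv2.imwrite("pics/w7c.png",cv2.resize(im[60:260,100:400,::-1],(780,520),interpolation=cv2.INTER_CUBIC))
E
```

```text
(no output)
```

View pics/w7c.png

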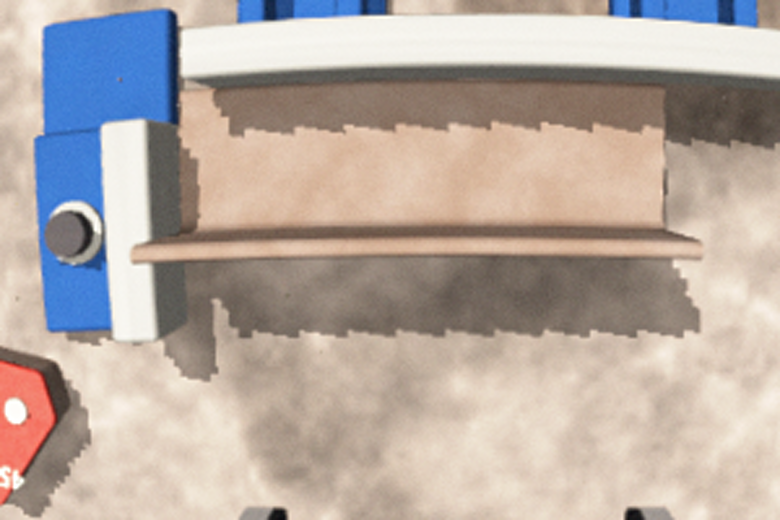

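```bash
python3 - <<'E'
from h import *
g=lambda L,z:px2w("wrist",[(a/2.6+100,b/2.6+60) for a,b in L],z).round(4).tolist()
print("leg right",g([(665,88),(663,225)],.004),"left visible",g([(182,90),(180,190)],.004))
print("web top back",g([(132,261),(702,257)],.04))
print("stop base",g([(178,125),(184,320)],0),"fence base",g([(190,88),(760,85)],0),"fence bottom at 4mm",g([(220,88),(640,84)],.004))
E
```

```text
leg right [[0.5744, -0.232, 0.004], [0.5403, -0.2321, 0.004]] left visible [[0.5751, -0.1134, 0.004], [0.5499, -0.1123, 0.004]]
web top back [[0.536, -0.1128, 0.04], [0.5361, -0.2318, 0.04]]
stop base [[0.5666, -0.1109, 0.0], [0.5161, -0.1103, 0.0]] fence base [[0.5759, -0.1142, 0.0], [0.5774, -0.2583, 0.0]] fence bottom at 4mm [[0.5749, -0.1233, 0.004], [0.575, -0.2257, 0.004]]
```

The iron is flush with the fence and within about 1–2 mm of the stop. Its end hasn't shifted since the stop contact (−0.232 m both times). I'll move clear, compare the bystanders by image difference, and hand in.

Call:
carry_out:
  plan:
    - {"travel": [0, 0, 0.8], "twist": [0, 0, 0]}
    - {"travel": [0, 0, 0.8], "twist": [0, 0, 0]}
    - {"travel": [-0.5, -0.5, 0.5], "twist": [0, 0, 0]}
    - {"travel": [-0.5, -0.8, 0], "twist": [0, 0, 0]}
    - {"travel": [-0.4, -0.8, 0], "twist": [0, 0, 0]}
    - {"travel": [-0.2, -0.8, 0], "twist": [0, 0, 0]}
    - {"travel": [-0.2, -0.8, 0], "twist": [0, 0, 0]}
    - {"travel": [0, -0.5, 0], "twist": [0, 0, 0]}
    - {"travel": [0, 0, 0], "twist": [0, 0, 0]}
    - {"travel": [0, 0, 0], "twist": [0, 0, 0]}

```text
time: 16.82
tool_pos: [0.3959, -0.3907, 0.1708]
orientation: [[1.0, 0.001, -0.002], [0.001, -1.0, 0.003], [-0.002, -0.003, -1.0]]
contact_force: [0.5, -0.1, -0.4]
finger_gap: 0.0602
```

```bash
python3 - <<'E'
from h import *
im=snap("top","top1.png")[:,:,::-1];a=cv2.imread("pics/top0.png")
d=np.abs(im.astype(int)-a).sum(2)
for n,(u,v,r) in dict(magnet=(317,262,15),bar=(272,288,11),nut=(374,149,8),punch=(158,275,25)).items():
    print(n,(d[v-r:v+r,u-r:u+r]>60).sum())
E
```

```text
magnet 0
bar 0
nut 0
punch 0
```

```bash
python3 -c "
from cell import arm
print(arm.hand_in())"
```

```text
the job is handed in; nothing more can be done
None
```

I slid the angle iron into the corner of the fixture and handed the job in at about 17 s of robot time. No verdict came back, so whether it passed rests on my own checks.

**How:** I used two open fingertips against the back of the web to push it forward and turn it parallel to the fence. Shut fingers on its end then pushed it to the stop, and two fingertips on the web pressed it home. It was only pushed along the bench, never gripped.

**Checks:**
- **Contact:** each push stopped moving while the force rose, to about 9 N at the stop and 7 N at the fence.
- **Fence:** the last wrist picture put the flat leg's edge flush with the fence (x ≈ 0.575 m for both) and the web parallel to within about 0.002 rad.
- **End stop:** the iron's end measured within about 2 mm of the stop, which is as fine as the camera calibration allows. The limit is 3.5 mm.
- **Small disagreement:** the top camera put the fence face at x = 0.5735 m and the wrist camera at about 0.575 m, also within calibration.
- **Bystanders:** the before and after top views showed no change around any of the four.
- **Arm:** it ended clear of everything, with contact force near zero.

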